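Lock back a sprung belt tensioner

TASK

The belt is off this drive unit: lock its tensioner back so that a new one can be slipped on. Take the locking pin from its parking post, put it through the hole in the tension wheel, swing the wheel round with it against the spring, feeling with light pressure for the hidden lock hole underneath, and press the pin fully home and let go so that the pin alone holds the wheel. Never ram or force the pin (40 N is far too much), do not let the wheel snap back, and leave the tools and the dish lying round the unit where they are.

Things in the scene. Friction and masses are not known exactly. Their poses are not given: they have to be found in the camera images.
- drive_unit: belt-drive unit fixed on the bench: grey plate 170 x 220 mm (x by y), its top 50 mm above the bench, with two toothed pulleys (tops 82 mm above the bench) at its +y end, the tension wheel, and the pin's parking post at its -x -y corner. Origin on the bench, 8 mm in -y from the plate's centre; z up
- wheel_axis (a point): axis of the tension wheel, at the height of its flat top, 71 mm above the bench. The wheel is a steel disc of 120 mm diameter, 10 mm thick, with a 40 mm hub cap 3 mm high. Under it (1 mm gap) lies the lock plate, a steel disc of 112 mm, 10 mm thick, clamped to the base at an angle that differs from unit to unit
- wheel_hole (a point): hole through the tension wheel, 12 mm wide, 1.5 mm chamfer at its mouth; point on its axis at the wheel's top face, 45 mm from the wheel's axis; turns with the wheel. The lock plate's top is 11 mm below. Its one lock hole (11.6 mm wide, 1 mm chamfer, 10 mm deep, same radius) is hidden by the wheel; the holes meet somewhere between 0.35 and 1.35 rad of turn
- tension_wheel (a joint): turn of the tension wheel, rad: 0 at rest on its stop, grows counter-clockwise seen from above, hard stop at 1.45. A black idler roller (25 mm wide, top 92 mm above the bench) rides on an arm on its side away from the hole. The hub spring drives it back to 0 with 0.14 N m at 0 and 0.18 N m more per rad (3 to 9 N at the hole)
- lock_pin: locking pin, about 60 g, upright: steel shank 10 mm thick, 20 mm long, its last 1.5 mm tapered to 8 mm; above it a collar 20 mm wide, 4 mm high; on that a flat black thumb grip 12 mm (its x) by 26 mm (its y) by 34 mm high. Origin on the axis at the collar's underside, z up. At the start it stands in a 24 mm post, collar 71 mm above the bench. Home: collar on the wheel, tip 9 mm deep in the lock plate
- pin_tip (a point): lower end of the pin's shank, 20 mm below the pin's origin on its axis
- pliers: blue pliers lying beside the unit, 152 x 54 x 12 mm, origin under the middle
- driver: orange screwdriver lying beside the unit, 162 x 19 x 18 mm, origin under the middle
- parts_dish: round dish with small parts behind the unit, 76 mm wide, 22 mm high, origin under the middle

How it is judged (in metres and radians):
On the way, in this order (a step that is already met when the one before it is completed fails the run):
1. the pin's shank is in the hole of the wheel, the wheel still at rest (horizontal distance between pin_tip and wheel_hole below 0.003 m and z of pin_tip in the frame of wheel_hole below -0.004 m and value of joint tension_wheel below 0.2 rad), for 0.1 s.
2. the wheel is swung back against its spring with the pin in its hole (horizontal distance between pin_tip and wheel_hole below 0.004 m and z of pin_tip in the frame of wheel_hole below -0.004 m and value of joint tension_wheel above 0.3 rad), for 0.1 s.
At the end, for the whole second after the job is handed in: the pin stands upright (within 0.15 rad) in the wheel's hole with its collar down on the wheel (within 2 mm), its tip in the lock hole, so that the wheel stays turned back by more than 0.3 rad; the pin is at rest and released (z of pin_tip in the frame of wheel_hole below -0.018 m and horizontal distance between pin_tip and wheel_hole below 0.004 m and angle between lock_pin's own z axis and vertical below 0.15 rad and value of joint tension_wheel above 0.3 rad and linear speed of lock_pin below 0.01 m/s); the robot touches nothing.
It fails at once if the pin is pressed against the unit with more than 40 N (contact force between lock_pin and drive_unit above 40 N).
It fails at once if the wheel snaps back (faster than 3 rad/s) (velocity of joint tension_wheel below -3 rad/s).
It fails at once if a bystander is pushed more than 20 mm (distance of any of pliers, driver, parts_dish from where it was at the start of the episode above 0.02 m).
It also fails if it takes over 72 s, if anything falls off the work surface, if the arm or the gripper's body presses on something with over 40 N, if the wrist force passes 120 N, or if a joint passes its speed limit or range.

ROBOT

A 7-joint arm with a two-finger parallel gripper is mounted at the origin on a cart in front of the work surface, level with it; the furniture and walls round the work are solid. World frame = base frame: x ahead of the robot, y to its left, z up, the work surface at z = 0. Lengths are in mm, angles in rad, forces in N, time in s.
With the tool pointing down it reaches from about 350 to 900 mm from the base axis. Payload 8.1 kg.
Tool frame: the origin (TCP) lies between the finger pads; the fingertips stand 11 mm ahead of it and the grasp point (between the pads) lies 8 mm behind it (robot.tip_extent is the distance from the TCP to the fingertips, in mm); z points along the fingers, y is the direction in which the jaws open and shut (so a half turn about z gives the same grasp; the last joint's range is limited). The gripper opens to 85 mm and grips with 20 to 120 N. Pads are 22 mm wide; open, the fingers measure 114 mm over their backs; the gripper's body (76 mm by 85 mm) begins 54 mm behind the grasp point. The pads swing forward as they close: fully open they stand 13 mm farther back than shut.
Start: joints at [1.194, 0.434, 0.025, 1.573, -0.012, 1.134, -0.075], TCP at [168.97, -601.739, 242.323] pointing down, gripper open.
Joint ranges: [-2.62, 2.62], [-0.44, 2.09], [-1.27, 1.32], [0.08, 2.57], [-1.32, 4.46], [0.12, 2], [-2.74, 2.74]. Speed limits (rad/s): [2.22, 2.22, 3.01, 3.01, 3.14, 3.14, 3.14].

INTERFACE

Orientations are given as a unit quaternion [x, y, z, w].
In Python, from plant import robot, get_image, get_calibration, ticket, models gives the robot as it stands.
- The arm moves only by the tool jog_arm, never from a script. Its arguments are lists of equal length, an entry for each row: "linear": the shift along the tool's x, y, z in mm, a list of three; "roll": the turn about the tool's z in units of 8 degrees (1.0 is 8 degrees); "jaw": the opening in per cent of the stroke, from 0 (shut) to 100 (fully open). In form: {"linear": [[tx, ty, tz], ...], "roll": [roll, ...], "jaw": [jaw, ...]}. A call has 1 to 10 rows; each row is the pose to reach, as a shift and turn from the pose commanded when the call began, along the tool's axes at that moment; what a row does not reach only later rows make up. A row lasts 1/10 s, in which the tool goes at most 50 mm and 8.59 degrees, less where a joint would pass 70% of its speed; a pose out of reach is approached as far as the arm can. A call with a gripper value outside its range is refused whole. The fingers move at their own pace and stop on an object; "force" is the grip in N (left out, the last holds). Time passes only in rows, so rows that repeat a pose let the fingers close. It gives the time, the measured TCP pose, the force and the opening at its end, in the units of the state.
- robot.observe(): the state, without advancing time (a new reading comes with each control period).
- get_image(name): name is "scene" or "side" or "wrist"; returns the picture (420x560x3 uint8, blue, green, red); there is no depth.
- get_calibration(name): a dict with "fx", "fy", "cx", "cy" (pixels), "position" and "rotation" of the camera in the world; the wrist camera has in their place "mount" (4x4, takes a point from camera to tool coordinates, whose origin is the TCP and whose axes are the flange's). Camera axes: x right, y down, z forward; pixel columns grow to the right and rows downward; lengths in mm; the calibration is good to about 2 mm. A picture is of the moment at which its call begins: read the wrist's pose just before it. get_calibration takes no time and is no camera call.
- ticket.hand_in(): hands the job in, once; it reports no verdict.
Trained networks look in the newest picture that a camera, given by its name, has taken for a name from the list of things; names that differ only in an ending like _2 or _b are one class to them, and where a whole thing is asked for, a point or a joint stands for the part that bears it (a point fixed in the world has none). Each returns a list of dicts, best first, with "p" (0 to 1); they miss things now and then, are a little off and sometimes report something else, mostly with a low value. They report only what shows in the picture. A call takes as long as a camera call.
- models.recognise(camera, query): "uv" ([column, row] in pixels, amid what is visible of it).
- models.tip_of(camera, query): "uv" ([column, row] in pixels: a listed point, or the origin of a listed thing).
The state is a dict: "t": time; "joint_positions": joint angles; "joint_vel": joint speeds; "joint_torque": joint torques, N m; "tcp_pos": TCP position; "eef_rot": TCP orientation; "contact_force": force on the tool from outside, world axes, zero at the start; "wrist_torque": the same for the moment, N m; "gripper_width": finger opening in mm.
Only numpy, scipy, OpenCV 4.12 (cv2) and the standard library are available. Lean on these libraries where they do the work, as an engineer would, in place of code of your own. Each camera call takes 0.05 s, during which the arm holds its last target. There are 200 camera calls.

## Working session

There is one attempt and no reset: what is moved stays moved. The work goes in short steps, Python scripts to look and compute and a tool call to move; the robot and the scene stay as the last step left them, time stands still between calls to the robot, and variables do not carry over. Pictures are saved under pics/ and viewed, about 8 in all and at most 12, crops included, and the job is handed in when it is done.

Besides the shell and the picture viewer there is one more tool, called after "Call:" as name([rows], argument=value, ...), one row to a line, values as JSON. jog_arm: Moves the arm, as the interface text tells. Its arguments: {"type":"object","properties":{"linear":{"type":"array","items":{"type":"array","items":{"type":"number"}}},"roll":{"type":"array","items":{"type":"number"}},"jaw":{"type":"array","items":{"type":"number"}},"force":{"type":"number"}},"required":["linear","roll","jaw"]}

```bash
ls; mkdir -p pics; cat > h.py <<'E'
import numpy as np,cv2
from scipy.spatial.transform import Rotation as R
from plant import robot,get_image,get_calibration,ticket,models
def cam(name):
    s=robot.observe(); c=get_calibration(name)
    K=np.array([[c['fx'],0,c['cx']],[0,c['fy'],c['cy']],[0,0,1]])
    if 'mount' in c:
        T=np.eye(4);T[:3,:3]=R.from_quat(s['eef_rot']).as_matrix();T[:3,3]=s['tcp_pos']
        M=T@np.array(c['mount']);return K,M[:3,:3],M[:3,3]
    r=np.array(c['rotation']);r=R.from_quat(r).as_matrix() if r.size==4 else r.reshape(3,3)
    return K,r,np.array(c['position'])
def ray(C,uv):
    K,r,p=C;d=r@np.linalg.inv(K)@[uv[0],uv[1],1];return p,d/np.linalg.norm(d)
def atz(C,uv,z):
    p,d=ray(C,uv);return p+d*(z-p[2])/d[2]
def tri(L):
    A=np.zeros((3,3));b=np.zeros(3)
    for p,d in L:
        P=np.eye(3)-np.outer(d,d);A+=P;b+=P@p
    x=np.linalg.solve(A,b);return x,[np.linalg.norm((np.eye(3)-np.outer(d,d))@(x-p)) for p,d in L]
def proj(C,X):
    K,r,p=C;q=K@(r.T@(np.array(X)-p));return q[:2]/q[2]
E
python3 - <<'E'
from h import *
np.set_printoptions(precision=1,suppress=True)
s=robot.observe();print(s)
Cs={}
for n in ['scene','side','wrist']:
    Cs[n]=cam(n);im=get_image(n);cv2.imwrite(f'pics/{n}0.png',im);print(n,Cs[n][2])
for q in ['wheel_axis','wheel_hole','lock_pin','pin_tip','drive_unit','pliers','driver','parts_dish']:
    L=[]
    for n in ['scene','side','wrist']:
        r=models.tip_of(n,q)[:2];print(q,n,[(np.round(x['uv'],1),round(x['p'],2)) for x in r])
        if r and n!='wrist': L.append(ray(Cs[n],r[0]['uv']))
    if len(L)>1: print('   tri',*tri(L))
a=cv2.imread('pics/scene0.png');b=cv2.imread('pics/side0.png');
cv2.imwrite('pics/both.png',np.hstack([a,b])[:, :])
E
```

```text
pics
{'t': 0.0, 'joint_positions': array([ 1.2,  0.4,  0. ,  1.6, -0. ,  1.1, -0.1]), 'joint_vel': array([ 0., -0.,  0.,  0., -0., -0., -0.]), 'joint_torque': array([  0. , -67. ,   1. , -31.6,   0. ,   0. ,   0. ]), 'tcp_pos': array([ 168.8, -601.3,  241.5]), 'eef_rot': array([ 1. ,  0.1, -0. , -0. ]), 'contact_force': array([ 0.5, -0.8,  1. ]), 'wrist_torque': array([-0., -0., -0.]), 'gripper_width': 84.9243826457597}
scene [126.2 526.8 577. ]
side [ 299.9 -730.6  371.2]
wrist [ 234.6 -582.7  372.2]
wheel_axis scene [(array([302.4, 211.4]), 0.55)]
wheel_axis side [(array([259.3, 209.7]), 0.62)]
wheel_axis wrist []
   tri [575.4 -10.9  69.3] [np.float64(1.289046969983147), np.float64(1.2890469699831706)]
wheel_hole scene [(array([322.4, 204.7]), 0.95)]
wheel_hole side [(array([262.8, 221.8]), 0.85), (array([239.6, 246.2]), 0.21)]
wheel_hole wrist []
   tri [566.3 -51.8  65.5] [np.float64(2.152193436130301), np.float64(2.1521934361303168)]
lock_pin scene [(array([359.7, 212.5]), 0.57)]
lock_pin side [(array([230.7, 230.4]), 0.73), (array([241.4, 246. ]), 0.64)]
lock_pin wrist []
   t
[... 363 characters left out ...]
]
drive_unit side [(array([242. , 245.9]), 0.87), (array([229.2, 229.6]), 0.2)]
drive_unit wrist []
   tri [549.2   6.9  -1.1] [np.float64(0.718142978076963), np.float64(0.718142978076913)]
pliers scene [(array([254.5, 329.6]), 0.62)]
pliers side []
pliers wrist []
driver scene [(array([322.4, 200.9]), 0.2)]
driver side [(array([291.5, 281.3]), 0.9), (array([261.6, 221. ]), 0.16)]
driver wrist []
   tri [ 602.2 -119.5    2.1] [np.float64(22.40256196248408), np.float64(22.4025619624841)]
parts_dish scene [(array([226.7, 240.7]), 0.59)]
parts_dish side [(array([294.8, 220.4]), 0.84)]
parts_dish wrist []
   tri [677.1  69.3   0.5] [np.float64(1.5679953879000903), np.float64(1.5679953878999813)]
```

```bash
python3 - <<'E'
import cv2,numpy as np
a=cv2.imread('pics/scene0.png')[120:400,140:480];b=cv2.imread('pics/side0.png')[120:400,120:460]
cv2.imwrite('pics/b2.png',cv2.resize(np.vstack([a,b]),None,fx=1.07,fy=1.07))
E
```

```text
(no output)
```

View pics/b2.png

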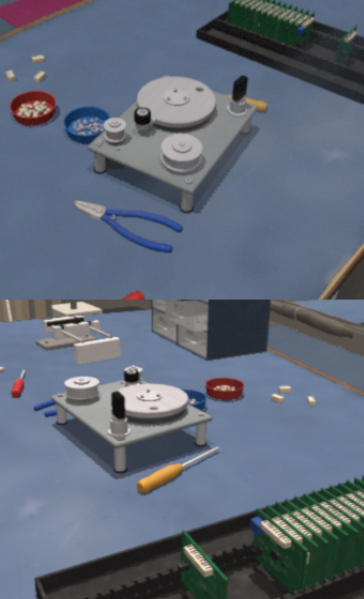

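Scene: the unit is at centre, with the pin (black grip) at its near-right corner. The pliers lie on its +y side and the driver on its -y side, with the blue dish behind it. Next I'll bring the wrist camera over the unit.

```bash
cat >> h.py <<'E'
def shift(target,yaw=None):
    s=robot.observe();r=R.from_quat(s['eef_rot']).as_matrix();d=np.array(target)-s['tcp_pos']
    print('tcp',np.round(s['tcp_pos'],1),'yaw of tool x',round(np.degrees(np.arctan2(r[1,0],r[0,0])),2),'zaxis',np.round(r[:,2],4),'shift',np.round(r.T@d,1))
E
python3 - <<'E'
from h import *
shift([480,-60,260]); print(robot.observe()['eef_rot'])
E
```

```text
tcp [ 169.  -601.7  242.3] yaw of tool x 15.68 zaxis [ 0. -0. -1.] shift [ 445.9 -437.5  -17.7]
[9.90648828e-01 1.36436430e-01 1.05375914e-05 1.52454807e-05]
```

Call:
jog_arm([
  [223,-219,-30],
  [223,-219,-30],
  [223,-219,-30],
  [223,-219,-30],
  [223,-219,-30],
  [446,-437,-30],
  [446,-437,-30],
  [446,-437,-30],
  [446,-437,-30],
  [446,-437,-30],
], roll=[0,0,0,0,0,0,0,0,0,0], jaw=[100,100,100,100,100,100,100,100,100,100])

```text
t: 2.35
tcp_pos: [418.2, -167.5, 270.7]
eef_rot: [0.991, 0.136, 0.0, 0.0]
contact_force: [1.2, -0.3, 0.3]
gripper_width: 85.2
```

Call:
jog_arm([
  [0,0,0],
  [0,0,0],
  [0,0,0],
], roll=[0,0,0], jaw=[100,100,100])

```text
t: 2.65
tcp_pos: [417.0, -170.4, 270.2]
eef_rot: [0.991, 0.136, -0.0, 0.0]
contact_force: [-0.4, -0.9, -0.9]
gripper_width: 85.6
```

```bash
python3 - <<'E'
from h import *
shift([480,-60,270])
E
```

```text
tcp [ 417.  -170.4  270.2] yaw of tool x 15.6 zaxis [-5.e-04 -5.e-04 -1.e+00] shift [ 90.4 -89.4   0.1]
```

Call:
jog_arm([
  [45,-45,0],
  [90,-89,0],
  [90,-89,0],
  [90,-89,0],
  [90,-89,0],
], roll=[0,0,0,0,0], jaw=[100,100,100,100,100])

```text
t: 3.15
tcp_pos: [479.8, -60.7, 270.0]
eef_rot: [0.991, 0.136, -0.0, 0.0]
contact_force: [-0.5, -0.7, 0.0]
gripper_width: 85.4
```

```bash
cat > look.py <<'E'
from h import *
import sys,json
n=sys.argv[1]; C=cam(n); im=get_image(n); cv2.imwrite(f'pics/{n}_{sys.argv[2]}.png',im)
np.set_printoptions(precision=1,suppress=True)
shift([0,0,0])
Z={'wheel_axis':71,'wheel_hole':71,'lock_pin':71,'pin_tip':51,'drive_unit':0}
out={}
for q in sys.argv[3].split(','):
    for x in models.tip_of(n,q)[:2]:
        print(q,x['uv'],round(x['p'],2),atz(C,x['uv'],Z[q]))
    out[q]=[ [a.tolist() for a in ray(C,x['uv'])] for x in models.tip_of(n,q)[:1]]
json.dump(out,open(f'ray_{n}_{sys.argv[2]}.json','w'))
E
python3 look.py wrist 1 wheel_axis,wheel_hole,lock_pin,drive_unit
```

```text
tcp [479.5 -61.4 270. ] yaw of tool x 15.53 zaxis [-0. -0. -1.] shift [-445.3 -187.7  270.4]
wheel_axis [254.0, 79.3] 0.75 [577.1 -14.8  71. ]
wheel_hole [292.6, 109.4] 0.76 [560.9 -57.6  71. ]
lock_pin [295.8, 173.4] 0.72 [502.2 -78.3  71. ]
drive_unit [235.5, 101.2] 0.62 [555.1   5.9   0. ]
```

View pics/wrist_1.png

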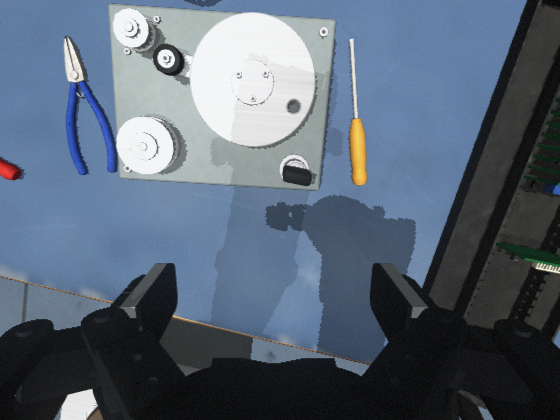

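The wrist view shows the hole at about (293,106), the pin's grip at (297,176) and the wheel axis at about (253,83). The grip's long side runs along image x. I'll refine this with a zoomed crop.

```bash
python3 - <<'E'
from h import *
a=cv2.imread('pics/wrist_1.png')
cv2.imwrite('pics/z1.png',cv2.resize(a[60:200,180:340],None,fx=4,fy=4,interpolation=cv2.INTER_CUBIC))
C=cam('wrist');print(robot.observe()['joint_positions'].round(3)); print(C[1].round(3),C[2],C[0])
P=[atz(C,u,50) for u in [(120,178),(320,189),(337,19),(109,5)]];print(np.round(P,1))
for i,j in [(0,1),(3,2),(1,2),(0,3)]: 
    d=P[j]-P[i];print(np.linalg.norm(d),np.degrees(np.arctan2(d[1],d[0])))
E
```

```text
[ 0.329  0.209 -0.375  1.84   0.085  1.107 -1.374]
[[ 0.269 -0.928 -0.258]
 [-0.963 -0.259 -0.073]
 [ 0.001  0.268 -0.963]] [545.75091743 -41.00718208 400.92016654] [[325.62010265   0.         273.25144618]
 [  0.         325.62010265 211.6016254 ]
 [  0.           0.           1.        ]]
[[ 443.6  103.1   50. ]
 [ 490.4 -110.1   50. ]
 [ 653.3  -74.9   50. ]
 [ 606.2  137.6   50. ]]
218.2195495193134 -77.61933609974089
217.67250237321915 -77.51789136148142
166.60982637853587 12.171246192715286
166.22733688887854 11.982085983852153
```

View pics/z1.png

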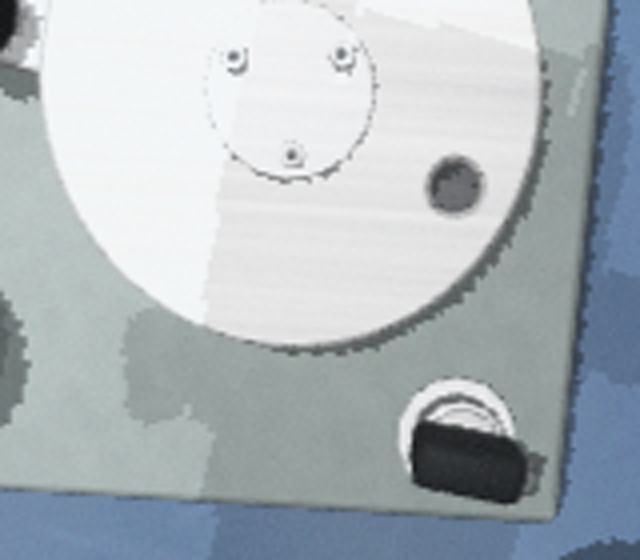

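Call:
jog_arm([
  [18,21,0],
  [18,21,0],
  [18,21,20],
  [18,21,40],
  [18,21,60],
  [18,21,60],
  [18,21,60],
  [18,21,60],
  [18,21,60],
  [18,21,60],
], roll=[-1.05,-2.1,-3.15,-4.2,-5.2,-6.3,-7.3,-8.4,-9.4,-10.4], jaw=[100,100,100,100,100,100,100,100,100,100])

```text
t: 4.6
tcp_pos: [503.2, -74.8, 210.3]
eef_rot: [0.648, 0.762, -0.0, 0.0]
contact_force: [-0.2, 0.2, 0.3]
gripper_width: 85.6
```

Call:
jog_arm([
  [0,0,0],
  [0,0,0],
], roll=[0,0], jaw=[70,70])

```text
t: 4.8
tcp_pos: [503.1, -74.8, 210.2]
eef_rot: [0.652, 0.758, 0.0, -0.0]
contact_force: [0.9, -0.8, 0.5]
gripper_width: 60.2
```

```bash
python3 look.py wrist 2 wheel_axis,wheel_hole,lock_pin; python3 - <<'E'
from h import *
print(robot.observe()['joint_positions'].round(3))
a=cv2.imread('pics/wrist_2.png')
cv2.imwrite('pics/z2.png',cv2.resize(a[80:400,100:460],None,fx=1.8,fy=1.8,interpolation=cv2.INTER_CUBIC))
E
```

```text
tcp [503.1 -74.7 210.2] yaw of tool x 98.65 zaxis [ 0.  0. -1.] shift [ 149.5 -486.2  210.2]
wheel_axis [372.5, 145.0] 0.64 [576.2 -14.   71. ]
wheel_hole [346.8, 194.4] 0.73 [564.1 -57.5  71. ]
[ 0.532  0.351 -0.628  1.856  0.241  1.01  -0.042]
```

View pics/z2.png

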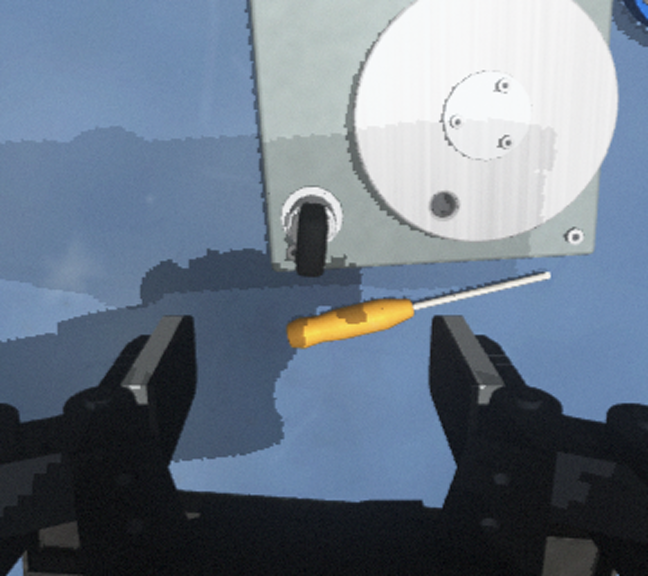

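View 2: the hole is at (346.7,193.3), the hub centre at (370.6,144.4) and the grip top at about (273,222). I'll intersect these with the first view.

```bash
python3 - <<'E'
from h import *
np.set_printoptions(precision=1,suppress=True)
C2=cam('wrist'); c=get_calibration('wrist');M=np.array(c['mount'])
T=np.eye(4);a=np.radians(15.53);T[:3,:3]=[[np.cos(a),np.sin(a),0],[np.sin(a),-np.cos(a),0],[0,0,-1]];T[:3,3]=[479.5,-61.4,270];N=T@M
C1=(C2[0],N[:3,:3],N[:3,3]);print(C1[2])
h1=(293.6,106.4);h2=(346.7,193.3);k1=(253,82.4);k2=(370.6,144.4)
print('hole',atz(C1,h1,71),atz(C2,h2,71),tri([ray(C1,h1),ray(C2,h2)]))
print('hub',atz(C1,k1,74),atz(C2,k2,74),tri([ray(C1,k1),ray(C2,k2)]))
p=lambda x,y:(180+x/4-.4,60+y/4-.4); q=lambda x,y:(100+x/1.8-.3,80+y/1.8-.3)
print('grip far edge v1 (-x edge)',atz(C1,p(467,495),109)); print('grip ends v1',atz(C1,p(415,470),109),atz(C1,p(523,480),109))
print('v2 left/right edges',atz(C2,q(297,262),109),atz(C2,q(325,262),109),'far edge -y',atz(C2,q(311,276),109))
for n,C in(('1',C1),('2',C2)):
  for X in [(505,-76,109),(505,-76,75),(504,-76,50)]: print(n,proj(C,X))
print('unit z50 corners v2',atz(C2,q(270,268),50))
E
```

```text
[545.5 -43.2 400.6]
hole [563.4 -59.1  71. ] [563.8 -56.2  71. ] (array([564.4, -58.2,  66.2]), [np.float64(1.3764629351838868), np.float64(1.376462935183675)])
hub [573.6 -16.2  74. ] [573.5 -13.3  74. ] (array([574.7, -14.6,  68.1]), [np.float64(1.3014654839159077), np.float64(1.3014654839159017)])
grip far edge v1 (-x edge) [498.1 -78.5 109. ]
grip ends v1 [500.5 -65.6 109. ] [504.8 -89.8 109. ]
v2 left/right edges [498.4 -82.5 109. ] [509.9 -80.7 109. ] far edge -y [505.1 -87.7 109. ]
1 [295.8 175.4]
1 [293.5 169.9]
1 [291.8 167.3]
2 [274.8 218.3]
2 [274.6 206.6]
2 [273.3 199.5]
unit z50 corners v2 [ 486.3 -107.2   50. ]
```

Call:
jog_arm([
  [-1.4,1,30],
  [-1.4,1,70],
  [-1.4,1,100],
  [-1.4,1,112],
  [-1.4,1,120],
  [-1.4,1,120],
  [-1.4,1,120],
], roll=[-0.1,-0.1,-0.1,-0.1,-0.1,-0.1,-0.1], jaw=[50,50,50,50,40,40,40], force=20)

```text
t: 5.85
tcp_pos: [505.2, -75.8, 91.4]
eef_rot: [0.645, 0.764, 0.0, 0.001]
contact_force: [-1.2, 0.2, 0.2]
gripper_width: 34.5
```

Call:
jog_arm([
  [0,0,0],
  [0,0,0],
  [0,0,0],
  [0,0,0],
  [0,0,0],
  [0,0,0],
], roll=[0,0,0,0,0,0], jaw=[30,22,18,15,12,8])

```text
t: 6.45
tcp_pos: [504.4, -75.9, 90.5]
eef_rot: [0.645, 0.764, -0.0, 0.0]
contact_force: [-2.0, -1.3, 6.2]
gripper_width: 11.6
```

Call:
jog_arm([
  [0,0,0],
  [0,0,0],
  [0,0,-4],
  [0,0,-12],
  [0,0,-22],
  [0,0,-32],
  [0,0,-40],
  [0,0,-40],
  [0,0,-40],
], roll=[0,0,0,0,0,0,0,0,0], jaw=[0,0,0,0,0,0,0,0,0], force=60)

```text
t: 7.35
tcp_pos: [504.4, -76.0, 130.4]
eef_rot: [0.645, 0.764, 0.0, 0.0]
contact_force: [-0.1, 0.3, -1.1]
gripper_width: 11.2
```

```bash
python3 look.py wrist 3 wheel_hole,lock_pin,pin_tip; python3 look.py side 3 wheel_hole,pin_tip; python3 - <<'E'
from h import *
print(robot.observe()['contact_force'].round(2))
a=cv2.resize(cv2.imread('pics/wrist_3.png')[150:400,160:400],None,fx=1.7,fy=1.7);b=cv2.resize(cv2.imread('pics/side_3.png')[150:300,170:320],(425,425),interpolation=cv2.INTER_CUBIC)
cv2.imwrite('pics/z3.png',np.hstack([cv2.resize(a,(408,425)),b])[:,:800])
E
```

```text
tcp [504.2 -75.9 130.1] yaw of tool x 99.67 zaxis [-0. -0. -1.] shift [ 159.6 -484.3  130.2]
wheel_hole [372.2, 221.4] 0.74 [563. -57.  71.]
lock_pin [270.8, 266.5] 0.88 [506.8 -97.   71. ]
pin_tip [268.6, 246.4] 0.85 [504.2 -91.6  51. ]
tcp [504.3 -75.8 130.1] yaw of tool x 99.68 zaxis [-0.  0. -1.] shift [ 159.5 -484.3  130.2]
wheel_hole [263.6, 221.6] 0.65 [560.1 -66.9  71. ]
pin_tip [229.6, 219.5] 0.75 [528.    7.4  51. ]
[-0.23 -0.09 -0.38]
```

View pics/z3.png

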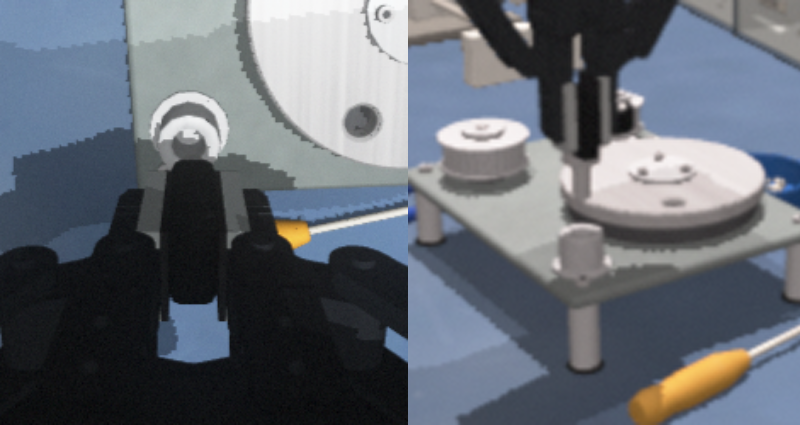

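```bash
python3 - <<'E'
from h import *
np.set_printoptions(precision=1,suppress=True)
C=cam('wrist')
a=atz(C,(271.0,226.3),71);b=atz(C,(372.9,221.6),71);print(a,b,b-a)
print('tip',atz(C,(268.6,246.4),91.5),'collar',atz(C,(270.8,266.5),111.5))
r=R.from_quat(robot.observe()['eef_rot']).as_matrix();print(r.T@[59.6,18.6,0],r.T@(b-a))
E
```

```text
[502.3 -70.2  71. ] [563.2 -56.8  71. ] [60.9 13.4  0. ]
tip [501.9 -75.3  91.5] collar [503.7 -77.8 111.5]
[ 8.3 61.9 -0. ] [ 2.9 62.3 -0. ]
```

Call:
jog_arm([
  [4,25,0],
  [8.5,50,0],
  [8.5,62,0],
  [8.5,62,8],
  [8.5,62,13],
  [8.5,62,13],
  [8.5,62,13],
], roll=[0,0,0,0,0,0,0], jaw=[0,0,0,0,0,0,0])

```text
t: 8.65
tcp_pos: [563.0, -57.6, 116.9]
eef_rot: [0.645, 0.764, -0.001, -0.0]
contact_force: [0.1, -0.1, -0.7]
gripper_width: 11.0
```

```bash
python3 look.py wrist 4 wheel_hole,wheel_axis,pin_tip; python3 look.py side 4 wheel_hole,pin_tip;python3 look.py scene 4 wheel_hole,pin_tip; python3 - <<'E'
from h import *
f=lambda n,u,v,w:cv2.resize(cv2.imread(f'pics/{n}_4.png')[v-w:v+w,u-w:u+w],(400,400),interpolation=cv2.INTER_CUBIC)
C={n:cam(n) for n in ['wrist','side','scene']}
X=np.array([563.5,-57.5,71]);P={n:proj(C[n],X).round().astype(int) for n in C};print(P)
cv2.imwrite('pics/z4.png',np.hstack([f('wrist',P['wrist'][0],P['wrist'][1],50),f('side',*P['side'],30)]))
E
```

```text
tcp [563.3 -57.5 117.2] yaw of tool x 99.66 zaxis [-0. -0. -1.] shift [ 151.2 -545.6  117.5]
wheel_hole [275.8, 246.2] 0.66 [565.  -59.1  71. ]
wheel_hole [273.5, 262.8] 0.64 [565.4 -69.6  71. ]
wheel_axis [305.3, 170.6] 0.71 [573.4 -13.1  71. ]
pin_tip [269.0, 246.8] 0.89 [562.3 -68.1  51. ]
tcp [564.1 -57.1 117.4] yaw of tool x 99.68 zaxis [ 0. -0. -1.] shift [ 151.1 -546.5  117.2]
wheel_hole [262.1, 222.4] 0.84 [556.8 -69.   71. ]
pin_tip [292.6, 219.7] 0.51 [625.5 -33.5  51. ]
pin_tip [264.9, 216.6] 0.5 [587.5  -3.1  51. ]
tcp [564.1 -57.  117.3] yaw of tool x 99.68 zaxis [ 0. -0. -1.] shift [ 151.1 -546.4  117.3]
wheel_hole [324.0, 202.3] 0.82 [566.8 -54.4  71. ]
pin_tip [328.2, 200.2] 0.77 [583.1 -87.4  51. ]
{'wrist': array([272, 244]), 'side': array([263, 219]), 'scene': array([327, 202])}
```

View pics/z4.png

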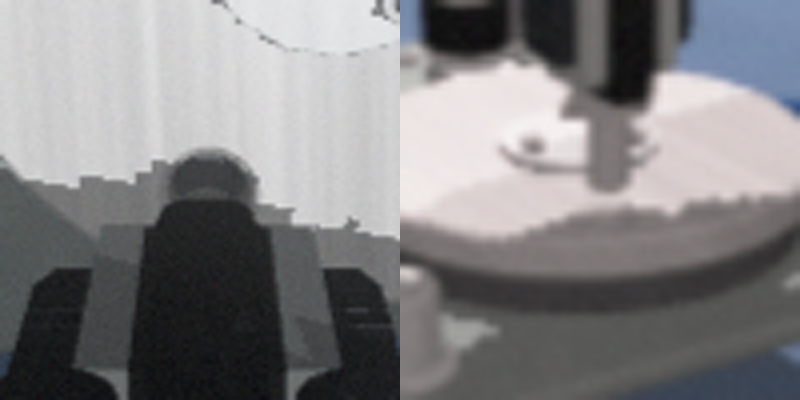

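The pin is over the hole. The wrist view shows the mouth's upper rim at about (275,231), but the hole isn't clear in the side view, so I'll enhance the contrast.

```bash
python3 - <<'E'
from h import *
np.set_printoptions(precision=1,suppress=True)
def f(n,u,v,w):
    a=cv2.imread(f'pics/{n}_4.png')[v-w:v+w,u-w:u+w].astype(float)
    a=np.clip((a/255)**1.0*255,0,255).astype(np.uint8)
    return cv2.resize(a,(400,400),interpolation=cv2.INTER_NEAREST)
cv2.imwrite('pics/z5.png',np.hstack([f('side',264,219,16),f('scene',326,202,16)]))
C=cam('wrist');print('hole',atz(C,(275,241.7),71),'tip',atz(C,(269,246.8),77.6))
S=[cam('side'),cam('scene')]
print('tip tri',tri([ray(S[0],(264.9,216.6)),ray(S[1],(328.2,200.2)),]))
print('hole tri',tri([ray(S[0],(263.5,221.9)),ray(S[1],(323.2,203.5))]))
for X in [(563.5,-57.5,71),(563.5,-57.5,77.6),(563.5,-57.5,97.6)]: print([proj(c,X) for c in [C]+S])
E
```

```text
hole [565.2 -56.   71. ] tip [562.  -57.1  77.6]
tip tri (array([563.9, -60.2,  75.2]), [np.float64(1.405829688931124), np.float64(1.4058296889313384)])
hole tri (array([566.6, -54.4,  66.4]), [np.float64(2.2955275480728745), np.float64(2.295527548072705)])
[array([271.6, 243.6]), array([263.4, 219.1]), array([326.7, 202.3])]
[array([271.6, 247.9]), array([263.4, 215.3]), array([327. , 199.1])]
[array([271.4, 263. ]), array([263.3, 203.4]), array([327.7, 189. ])]
```

View pics/z5.png

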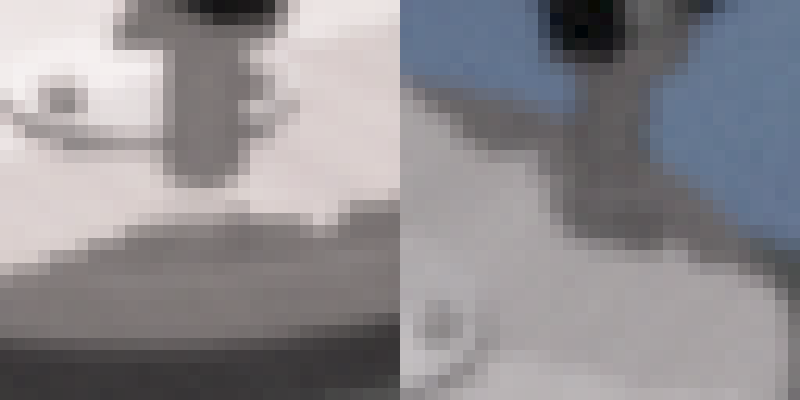

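The pin lines up with the hole to within about 1 mm, which the chamfer should take up. Lowering gently.

Call:
jog_arm([
  [-0.5,0,3],
  [-0.5,0,5],
  [-0.5,0,7],
  [-0.5,0,8],
  [-0.5,0,8.5],
  [-0.5,0,9],
], roll=[0,0,0,0,0,0], jaw=[0,0,0,0,0,0])

```text
t: 10.1
tcp_pos: [564.1, -57.5, 108.2]
eef_rot: [0.645, 0.764, -0.0, -0.0]
contact_force: [-0.1, 0.5, -0.8]
gripper_width: 11.3
```

Call:
jog_arm([
  [0,0,1],
  [0,0,2],
  [0,0,3],
  [0,0,3],
], roll=[0,0,0,0], jaw=[0,0,0,0])

```text
t: 10.5
tcp_pos: [564.0, -57.5, 105.1]
eef_rot: [0.645, 0.764, -0.0, -0.0]
contact_force: [-0.9, -0.1, -0.0]
gripper_width: 11.0
```

Call:
jog_arm([
  [0,0,1],
  [0,0,2],
  [0,0,3],
  [0,0,4],
  [0,0,4],
], roll=[0,0,0,0,0], jaw=[0,0,0,0,0])

```text
t: 11.0
tcp_pos: [564.0, -57.5, 101.1]
eef_rot: [0.645, 0.764, -0.0, -0.0]
contact_force: [-0.1, -0.4, -0.3]
gripper_width: 11.6
```

Call:
jog_arm([
  [0,0,0.5],
  [0,0,1],
  [0,0,1],
  [0,0,1],
], roll=[0,0,0,0], jaw=[0,0,0,0])

```text
t: 11.4
tcp_pos: [564.1, -57.5, 100.3]
eef_rot: [0.645, 0.764, 0.0, 0.0]
contact_force: [-0.2, 0.4, -1.5]
gripper_width: 11.0
```

Call:
jog_arm([
  [0,0,0.3],
  [0,0,0.6],
  [0,0,0.6],
], roll=[0,0,0], jaw=[0,0,0])

```text
t: 11.7
tcp_pos: [564.2, -57.5, 99.7]
eef_rot: [0.645, 0.764, 0.0, 0.0]
contact_force: [0.6, -0.4, 0.0]
gripper_width: 11.7
```

Call:
jog_arm([
  [0,0,0.3],
  [0,0,0.6],
  [0,0,0.6],
], roll=[0,0,0], jaw=[0,0,0])

```text
t: 12.0
tcp_pos: [564.2, -57.5, 99.6]
eef_rot: [0.645, 0.764, -0.0, 0.0]
contact_force: [-1.6, 0.0, 5.9]
gripper_width: 10.9
```

Contact with the lock plate at TCP z of about 99.6, with stiffness around 12 N/mm. Tabulating the arc in tool axes.

```bash
python3 - <<'E'
from h import *
s=robot.observe();r=R.from_quat(s['eef_rot']).as_matrix()
a0=np.radians(-103.1)
for t in np.arange(0,1.42,0.04):
    d=45*np.array([np.cos(a0+t)-np.cos(a0),np.sin(a0+t)-np.sin(a0),0]);print(round(t,2),(r.T@d)[:2].round(1),end=' | ')
E
```

```text
0.0 [0. 0.] | 0.04 [-0.7  1.7] | 0.08 [-1.3  3.4] | 0.12 [-1.8  5.1] | 0.16 [-2.2  6.8] | 0.2 [-2.6  8.6] | 0.24 [-3.  10.4] | 0.28 [-3.2 12.1] | 0.32 [-3.4 13.9] | 0.36 [-3.5 15.7] | 0.4 [-3.5 17.5] | 0.44 [-3.5 19.3] | 0.48 [-3.4 21.1] | 0.52 [-3.2 22.9] | 0.56 [-2.9 24.7] | 0.6 [-2.6 26.5] | 0.64 [-2.2 28.2] | 0.68 [-1.7 30. ] | 0.72 [-1.2 31.7] | 0.76 [-0.6 33.4] | 0.8 [ 0.1 35. ] | 0.84 [ 0.8 36.7] | 0.88 [ 1.6 38.3] | 0.92 [ 2.5 39.9] | 0.96 [ 3.4 41.4] | 1.0 [ 4.4 42.9] | 1.04 [ 5.5 44.4] | 1.08 [ 6.6 45.8] | 1.12 [ 7.7 47.2] | 1.16 [ 8.9 48.5] | 1.2 [10.2 49.8] | 1.24 [11.5 51. ] | 1.28 [12.9 52.2] | 1.32 [14.3 53.3] | 1.36 [15.8 54.4] | 1.4 [17.3 55.3] |
```

Call:
jog_arm([
  [0,0,-1],
  [-0.7,1.7,-1],
  [-1.3,3.4,-1],
  [-1.8,5.1,-1],
  [-2.2,6.8,-1],
  [-2.6,8.6,-1],
  [-3,10.4,-1],
  [-3.2,12.1,-1],
  [-3.2,12.1,-1],
], roll=[0,0,0,0,0,0,0,0,0], jaw=[0,0,0,0,0,0,0,0,0])

```text
t: 12.9
tcp_pos: [575.6, -58.1, 99.6]
eef_rot: [0.645, 0.764, -0.001, -0.001]
contact_force: [-6.9, 2.9, 2.7]
gripper_width: 11.2
```

Call:
jog_arm([
  [0.2,0.9,0.5],
  [0.2,1.8,0.5],
  [0.2,2.7,0.8],
  [0.1,3.6,0.8],
  [0.1,3.6,0.8],
], roll=[0,0,0,0,0], jaw=[0,0,0,0,0])

```text
t: 13.4
tcp_pos: [577.6, -57.9, 99.4]
eef_rot: [0.645, 0.764, -0.002, -0.002]
contact_force: [-14.6, 1.9, 16.5]
gripper_width: 11.2
```

Call:
jog_arm([
  [0,0,-0.8],
  [0,0,-0.8],
  [0,0.9,-0.8],
  [0,1.8,-0.8],
  [0,1.8,-0.8],
], roll=[0,0,0,0,0], jaw=[0,0,0,0,0])

```text
t: 13.9
tcp_pos: [580.0, -57.6, 99.6]
eef_rot: [0.645, 0.764, -0.001, -0.001]
contact_force: [-9.7, 2.1, 5.8]
gripper_width: 11.4
```

Call:
jog_arm([
  [0.1,0.9,0],
  [0.1,1.8,0],
  [0.2,2.7,0],
  [0.2,3.6,0],
  [0.2,3.6,0],
], roll=[0,0,0,0,0], jaw=[0,0,0,0,0])

```text
t: 14.4
tcp_pos: [583.2, -57.0, 99.6]
eef_rot: [0.645, 0.764, -0.002, -0.002]
contact_force: [-10.7, 1.3, 8.5]
gripper_width: 11.3
```

Call:
jog_arm([
  [0.1,0.9,0],
  [0.2,1.8,0],
  [0.4,2.7,0],
  [0.6,3.6,0],
  [0.6,3.6,0],
], roll=[0,0,0,0,0], jaw=[0,0,0,0,0])

```text
t: 14.9
tcp_pos: [586.3, -56.1, 99.5]
eef_rot: [0.645, 0.764, -0.002, -0.002]
contact_force: [-11.5, -0.6, 9.1]
gripper_width: 11.2
```

Call:
jog_arm([
  [0.1,0.9,-0.2],
  [0.3,1.8,-0.2],
  [0.5,2.6,-0.2],
  [0.7,3.5,-0.2],
  [0.7,3.5,-0.2],
], roll=[0,0,0,0,0], jaw=[0,0,0,0,0])

```text
t: 15.4
tcp_pos: [589.6, -55.1, 99.6]
eef_rot: [0.645, 0.764, -0.002, -0.002]
contact_force: [-10.2, -0.4, 7.4]
gripper_width: 10.9
```

Call:
jog_arm([
  [0.2,0.9,0],
  [0.5,1.8,0],
  [0.7,2.6,0],
  [1,3.5,0],
  [1,3.5,0],
], roll=[0,0,0,0,0], jaw=[0,0,0,0,0])

```text
t: 15.9
tcp_pos: [592.9, -53.7, 99.5]
eef_rot: [0.645, 0.764, -0.002, -0.002]
contact_force: [-10.7, -1.3, 7.4]
gripper_width: 11.4
```

Call:
jog_arm([
  [0.4,0.8,0],
  [0.8,1.6,0],
  [1.2,2.3,0],
  [1.5,3.1,0],
  [1.5,3.1,0],
], roll=[0,0,0,0,0], jaw=[0,0,0,0,0])

```text
t: 16.4
tcp_pos: [596.4, -51.7, 99.4]
eef_rot: [0.645, 0.764, -0.002, -0.001]
contact_force: [-7.4, -0.6, 2.2]
gripper_width: 11.0
```

Call:
jog_arm([
  [0.4,0.8,0],
  [0.7,1.6,0],
  [1.1,2.4,0],
  [1.5,3.2,0],
  [1.5,3.2,0],
], roll=[0,0,0,0,0], jaw=[0,0,0,0,0])

```text
t: 16.9
tcp_pos: [599.3, -49.8, 99.3]
eef_rot: [0.645, 0.764, -0.002, -0.001]
contact_force: [-8.5, -0.7, 1.1]
gripper_width: 10.8
```

Fz fell and z dropped slightly, which may be the hole. Pressing lightly to test.

Call:
jog_arm([
  [0,0,0.4],
  [0,0,0.8],
  [0,0,0.8],
], roll=[0,0,0], jaw=[0,0,0])

```text
t: 17.2
tcp_pos: [599.6, -50.1, 98.8]
eef_rot: [0.645, 0.764, -0.002, -0.001]
contact_force: [-6.7, -1.2, 1.5]
gripper_width: 11.0
```

Call:
jog_arm([
  [0,0,0.5],
  [0,0,1],
  [0,0,1],
], roll=[0,0,0], jaw=[0,0,0])

```text
t: 17.5
tcp_pos: [599.6, -50.2, 97.8]
eef_rot: [0.645, 0.764, -0.002, -0.001]
contact_force: [-8.3, -2.2, 3.7]
gripper_width: 11.0
```

Call:
jog_arm([
  [0,0,0.5],
  [0,0,1],
  [0,0,1],
], roll=[0,0,0], jaw=[0,0,0])

```text
t: 17.8
tcp_pos: [599.5, -50.3, 96.8]
eef_rot: [0.645, 0.764, -0.002, -0.001]
contact_force: [-9.4, -2.4, 4.4]
gripper_width: 10.9
```

Call:
jog_arm([
  [0.1,-0.2,0.7],
  [0.2,-0.3,1.4],
  [0.2,-0.3,2],
  [0.2,-0.3,2],
], roll=[0,0,0,0], jaw=[0,0,0,0])

```text
t: 18.2
tcp_pos: [599.4, -50.2, 94.8]
eef_rot: [0.645, 0.764, -0.002, -0.001]
contact_force: [-7.5, -2.6, 4.3]
gripper_width: 10.9
```

Going in freely. It needs to get to about z 90.5.

Call:
jog_arm([
  [0.1,-0.1,0.7],
  [0.1,-0.1,1.4],
  [0.1,-0.1,2.1],
  [0.1,-0.1,2.8],
  [0.1,-0.1,2.8],
], roll=[0,0,0,0,0], jaw=[0,0,0,0,0])

```text
t: 18.7
tcp_pos: [599.3, -50.3, 92.0]
eef_rot: [0.645, 0.764, -0.002, -0.001]
contact_force: [-7.3, -2.4, 2.4]
gripper_width: 11.2
```

Call:
jog_arm([
  [0,0,0.4],
  [0,0,0.8],
  [0,0,1.2],
  [0,0,1.2],
], roll=[0,0,0,0], jaw=[0,0,0,0])

```text
t: 19.1
tcp_pos: [599.3, -50.2, 90.9]
eef_rot: [0.645, 0.764, -0.002, -0.001]
contact_force: [-7.2, -2.8, 2.5]
gripper_width: 11.1
```

Call:
jog_arm([
  [0,0,0.3],
  [0,0,0.6],
  [0,0,0.6],
], roll=[0,0,0], jaw=[0,0,0])

```text
t: 19.4
tcp_pos: [599.3, -50.2, 90.7]
eef_rot: [0.645, 0.764, -0.002, -0.0]
contact_force: [-9.2, -3.0, 7.0]
gripper_width: 10.8
```

Call:
jog_arm([
  [0,0,0.3],
  [0,0,0.3],
  [0,0,0.3],
], roll=[0,0,0], jaw=[0,0,0])

```text
t: 19.7
tcp_pos: [599.4, -50.2, 90.7]
eef_rot: [0.645, 0.764, -0.002, -0.0]
contact_force: [-9.5, -3.0, 11.7]
gripper_width: 11.0
```

Seated. I'll ease the wheel back onto the pin before letting go.

Call:
jog_arm([
  [-0.1,-0.2,-0.2],
  [-0.2,-0.4,-0.4],
  [-0.3,-0.6,-0.4],
  [-0.4,-0.8,-0.4],
  [-0.4,-0.8,-0.4],
  [-0.4,-0.8,-0.4],
], roll=[0,0,0,0,0,0], jaw=[0,0,0,0,0,0])

```text
t: 20.3
tcp_pos: [599.1, -50.4, 90.7]
eef_rot: [0.645, 0.764, -0.001, -0.0]
contact_force: [-6.3, -2.2, 5.2]
gripper_width: 11.3
```

Call:
jog_arm([
  [-0.2,-0.3,-0.2],
  [-0.3,-0.6,-0.3],
  [-0.4,-0.8,-0.3],
  [-0.5,-1,-0.3],
  [-0.5,-1,-0.3],
], roll=[0,0,0,0,0], jaw=[0,0,0,0,0])

```text
t: 20.8
tcp_pos: [598.2, -51.2, 90.7]
eef_rot: [0.645, 0.764, -0.001, -0.0]
contact_force: [-5.1, -2.3, 2.3]
gripper_width: 10.8
```

Call:
jog_arm([
  [-0.2,-0.3,0],
  [-0.3,-0.6,0],
  [-0.4,-0.8,0],
  [-0.5,-1,0],
  [-0.5,-1,0],
], roll=[0,0,0,0,0], jaw=[0,0,0,0,0])

```text
t: 21.3
tcp_pos: [597.4, -51.7, 90.7]
eef_rot: [0.645, 0.764, -0.001, -0.0]
contact_force: [-5.3, -1.6, 0.8]
gripper_width: 11.4
```

Call:
jog_arm([
  [-0.2,-0.3,0],
  [-0.3,-0.6,0],
  [-0.4,-0.8,0],
  [-0.5,-1,0],
  [-0.5,-1,0],
], roll=[0,0,0,0,0], jaw=[0,0,0,0,0])

```text
t: 21.8
tcp_pos: [597.1, -51.6, 91.0]
eef_rot: [0.645, 0.764, -0.0, -0.0]
contact_force: [-4.6, -3.9, -2.4]
gripper_width: 11.0
```

Call:
jog_arm([
  [-0.2,-0.3,0.2],
  [-0.3,-0.6,0.4],
  [-0.4,-0.8,0.5],
  [-0.4,-0.8,0.5],
], roll=[0,0,0,0], jaw=[0,0,0,0])

```text
t: 22.2
tcp_pos: [597.0, -51.6, 91.0]
eef_rot: [0.645, 0.764, 0.0, 0.0]
contact_force: [-1.8, -3.1, -2.1]
gripper_width: 11.3
```

Call:
jog_arm([
  [-0.2,-0.3,0.3],
  [-0.2,-0.3,0.6],
  [-0.2,-0.3,0.9],
  [-0.2,-0.3,0.9],
], roll=[0,0,0,0], jaw=[0,0,0,0])

```text
t: 22.6
tcp_pos: [596.9, -51.6, 90.7]
eef_rot: [0.645, 0.764, 0.0, 0.001]
contact_force: [-2.8, -3.3, 5.9]
gripper_width: 11.1
```

Now seated and braced by the lock hole, with low side load. Opening the jaws slowly.

Call:
jog_arm([
  [0,0,-0.3],
  [0,0,-0.3],
  [0,0,-0.3],
  [0,0,-0.3],
  [0,0,-0.3],
  [0,0,-0.3],
  [0,0,-0.3],
], roll=[0,0,0,0,0,0,0], jaw=[8,14,18,22,28,34,34], force=20)

```text
t: 23.3
tcp_pos: [596.4, -51.7, 90.1]
eef_rot: [0.645, 0.764, 0.0, -0.0]
contact_force: [-0.5, -0.3, -1.0]
gripper_width: 29.1
```

Call:
jog_arm([
  [0,0,-10],
  [0,0,-30],
  [0,0,-60],
  [0,0,-90],
  [0,0,-110],
  [0,0,-110],
], roll=[0,0,0,0,0,0], jaw=[36,36,36,36,36,36])

```text
t: 23.9
tcp_pos: [598.1, -51.4, 204.1]
eef_rot: [0.645, 0.764, 0.002, 0.002]
contact_force: [0.3, -0.5, 0.4]
gripper_width: 31.0
```

```bash
python3 look.py wrist 6 wheel_hole,wheel_axis,lock_pin; python3 look.py side 6 lock_pin,pin_tip; python3 - <<'E'
from h import *
a=cv2.imread('pics/wrist_6.png')[80:360,140:420];b=cv2.imread('pics/side_6.png')[150:290,200:340]
cv2.imwrite('pics/z6.png',np.hstack([cv2.resize(x,(400,400),interpolation=cv2.INTER_CUBIC) for x in (a,b)]))
E
```

```text
tcp [597.2 -51.7 202.1] yaw of tool x 99.68 zaxis [ 0. -0. -1.] shift [ 151.5 -580.7  200.1]
wheel_hole [267.8, 206.3] 0.76 [595.  -52.9  71. ]
wheel_axis [250.3, 152.5] 0.7 [574.  -11.3  71. ]
wheel_axis [269.3, 196.8] 0.68 [594.9 -44.7  71. ]
lock_pin [270.5, 205.9] 0.72 [597.2 -52.2  71. ]
tcp [595.9 -51.8 199.4] yaw of tool x 99.69 zaxis [-0.  0. -1.] shift [ 151.3 -578.4  200.2]
lock_pin [278.1, 216.0] 0.88 [590.1 -54.2  71. ]
pin_tip [278.5, 228.4] 0.57 [589.3 -58.   51. ]
```

View pics/z6.png

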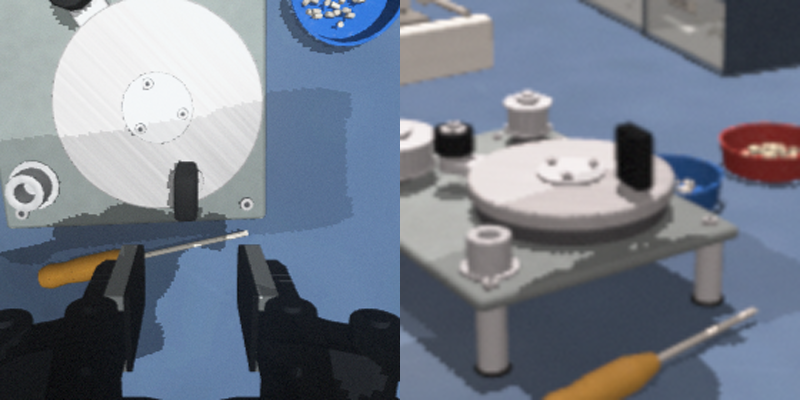

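The pin stands upright, collar down on the turned wheel and off the gripper. The driver and dish are still in place. Handing in.

```bash
python3 -c "
from plant import ticket,robot
print(robot.observe()['t'],ticket.hand_in())"
```

```text
the job is handed in; nothing more can be done
24.5 None
```

The tensioner is locked back and handed in at t = 24.5 s; no verdict was reported. I put the pin through the wheel hole and swung the wheel round under light pressure. It dropped into the lock hole at roughly 0.8–0.85 rad, and I pressed it home. Before opening the jaws I eased the wheel back until the lock hole carried most of the spring load.

**Passed:**
- **Seating:** with the pin home, the gripper sat at z = 90.7 mm, against about 90.55 mm expected for a fully seated pin.
- **Forces:** the largest readings were about 16.5 N pressing down and 15 N sideways. These were taken only at the end of each move.
- **Last images:** the pin stands upright with its collar apparently down on the turned wheel, clear of the gripper, which was about 110 mm above it. The driver and dish look undisturbed.

**Not settled:**
- **Heights from two wrist views:** these came out 5–6 mm low (66–68 mm instead of 71–74 mm). I used the stated heights and confirmed them by touch.
- **Side camera:** it placed the final pin about 7 mm off the wrist camera in x. I trusted the wrist view, which agreed with the arm's own position.
- **Wheel speed and pliers:** I did not measure wheel speed at release. The pliers were not in the last view, but the arm never went near them.

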